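# Press a sample cassette's cover home with the trigger clamp and release it

## Task

The grey cover on the end of the white sample cassette lying in the bench clamp still stands proud: squeeze the clamp's trigger, stroke after stroke, until the jaw has pressed the cover fully home, stopping before the cassette is crushed, then press the release tab down, without forcing it, until the jaw has run all the way back. Work the clamp only by its trigger and its release tab: do not touch the jaw or the cassette, and do not knock over or shove the other things on the bench.

Things in the scene. Friction and masses are not known exactly. Their poses are not given: they have to be found in the camera images.
- clamp: bench bar clamp, screwed down: flat aluminium base 377 x 90 x 12 mm carrying, in a row, release tab, trigger, grip post, moving jaw, cassette, end stop. Origin on the bench under the bar; x runs along the bar from tab to end stop (every 'x =' below is along it), z up. Squeezing walks the jaw to +x. Black cheeks at x -130 to -40 mm, y +-26 mm, are 52 mm high.
- trigger_paddle (a point): centre of the upright grey trigger, 12 mm thick along x, 36 mm wide, 60 to 118 mm above the bench (point 90 mm up, x = -94 mm when out; 32 mm free behind it). It slides 20 mm straight towards the grip post and springs out. Needs 4-6 N empty, 7-12 N moving the jaw, 15-20 N pushing the cover in (peaks as a tooth clicks); what exceeds 8-10 N presses on the cassette: over 26 N may crush it.
- grip_post (a point): centre of the fixed black upright grip post that the trigger is squeezed towards, 12 mm thick along the bar, 40 mm wide, top 120 mm above the bench (this point 90 mm up, x = -61 mm). Over both, trigger and post measure 45 mm along the bar with the trigger out, 25 mm squeezed. As the post is fixed, the middle of the pair shifts 10 mm towards +x in a stroke.
- trigger (a joint): trigger travel in m: 0 out, 0.020 fully squeezed. Each full stroke walks the jaw on by 14 mm (two teeth of 7 mm); the first 5 mm or so are idle. Let it right out between strokes, or the next one does not catch. The ratchet keeps the jaw's advance, less up to 7 mm as it settles back on the last tooth.
- tab_top (a point): top centre of the steel release tab, a 30 x 30 mm plate with a raised rib across its middle, at the clamp's end, x = -150 mm; the point, on the rib, is 60 mm up. Pressed down 5 mm or more (9 mm at most) it frees the ratchet and the jaw springs back; takes 2-8 N, more if the jaw bears hard on the cover; never over 25 N. Works only with the trigger out; if let go early the jaw catches on a tooth.
- tab: the release tab with its ratchet arm; origin on its pivot, x = -118 mm, 41 mm above the bench (see the point tab_top).
- jaw: moving jaw with its toothed bar: black block 14 mm thick, 48 mm wide, 66 mm high, at x = -5 to 9 mm when fully back, its pad in front. Origin at the clamp's origin when fully back; it walks up to 68 mm to +x. With the tab held down a spring of about 3 N draws it back within 0.6 s. Not to be touched.
- pad: dark rubber-faced pad of the moving jaw, 44 x 42 x 8 mm, on springs (3.5 N per mm, 8 mm of give); its frame's origin is that of the jaw while the springs are slack. Not to be touched.
- pad_face (a point): centre of the pad's pressing face, 37 mm above the bench, x = 25 mm with the jaw fully back.
- stop_face (a point): centre of the face of the aluminium end stop that the cassette is pushed against, x = 132 to 150 mm, set differently each time and locked.
- cassette: white sample cassette, 70 mm along the bar, 56 mm wide, 44 mm high, loose on the clamp's base between jaw and end stop, guided by two low rails; it may first slide up to the end stop. Origin at the centre of its underside, its x as the clamp's. More than 20 N between pad and cassette crushes it. Not to be touched by the robot.
- cover_face (a point): centre of the outer face of the cassette's grey cover, a flange 5 mm thick, 52 x 38 mm, at the cassette's end towards the jaw.
- cover (a joint): gap between the cover's flange and the cassette in m: 0 fully home (no gap), starts at 0.008 to 0.014. It slides stiffly, at about 7 N, and stays where it is pushed.
- vial: small amber vial, 26 mm across, 50 mm high, standing beside the clamp; origin under its centre. Leave alone.
- spare_cover: spare grey cover lying beside the clamp, 52 x 38 x 24 mm; origin under its centre. Leave alone.
- reagent: reagent jar, 60 mm across, 110 mm high; origin under its centre. Leave alone.
- wash: wash bottle, 68 mm across, 160 mm high; origin under its centre. Leave alone.
- beaker: glass beaker, 72 mm across, 90 mm high; origin under its centre. Leave alone.

How it is judged:
By the outcome, as a careful person would: the job done as asked, in the order asked, and still so for the second after the job is handed in, with the robot touching nothing.
It also fails if it takes over 72 s, if anything falls off the work surface, if the arm or the gripper's body presses on something with over 40 N, if the wrist force passes 120 N, or if a joint passes its speed limit or range.

## Robot

A 6-joint arm with a two-finger parallel gripper is mounted at the origin on the work surface. World frame = base frame: x ahead of the robot, y to its left, z up, the work surface at z = 0. Lengths are in mm, angles in rad, forces in N, time in s.
With the tool pointing down it reaches from about 400 to 925 mm from the base axis. Payload 12.5 kg.
Tool frame: the origin (TCP) lies midway between the tips of the shut fingers; the grasp point (between the pads) lies 19 mm behind it (ctrl.grip_depth is the distance from the TCP to the grasp point, in mm); z points along the fingers, y is the direction in which the jaws open and shut (so a half turn about z gives the same grasp; the last joint's range is limited). The gripper opens to 95 mm and grips with 3 to 60 N. Pads are 20 mm wide; open, the fingers measure 119 mm over their backs; the gripper's body (75 mm by 180 mm) begins 59 mm behind the grasp point.
Start: joints at [1.07, 0.491, 1.559, -0, 1.092, -0.106], TCP at [240.375, 576.946, 214.661] pointing down, gripper open.
Joint ranges: [-3.1, 3.1], [-0.84, 2.19], [0.05, 2.79], [-1.13, 4.28], [0.06, 2.93], [-2.69, 2.69]. Speed limits (rad/s): [2.22, 2.22, 2.79, 3.14, 3.14, 3.14].

## Interface

Orientations are given as a rotation vector (axis times angle).
In Python, from cell import ctrl gives the robot as it stands.
- The arm moves only by the tool jog_arm, never from a script. Its argument "series" is a list of rows, each a list of 7 numbers: the shift along the tool's x, y, z scaled (see below), then the turn, a rotation vector about the tool's x, y, z scaled (see below), then the gripper's target within -1 to 1 (shut at 1, half-way at 0, fully open at -1). A call has 1 to 10 rows; each row shifts and turns the commanded pose from where the row before left it, along the tool's axes as they then stand; what a row does not reach is not made up. The controller multiplies each number of a shift by 0.1 m and each number of a turn by 0.08 rad. A row lasts 1/12 s, in which the tool goes at most 41.7 mm and 7.16 degrees, less where a joint would pass 70% of its speed; a pose out of reach is approached as far as the arm can. A call with a number of a shift or a turn outside -1 to 1 is refused whole. A call with a gripper value outside its range is refused whole. The fingers move at their own pace and stop on an object; "force" is the grip in N (left out, the last holds). Time passes only in rows, so rows that do not move let the fingers close. It gives the time, the measured TCP pose, the force and the opening at its end, in the units of the state.
- ctrl.get_obs(): the state, without advancing time (a new reading comes with each control period).
- ctrl.camera(name): name is "scene" or "top"; returns a dict with "frame" (400x640x3 uint8, red, green, blue), "fx", "fy", "cx", "cy" (pixels), "rvec" (rotation vector, rad) and "tvec" (3), from world to camera coordinates, as OpenCV has them. Camera axes: x right, y down, z forward; pixel columns grow to the right and rows downward; lengths in mm; the calibration is good to about 2 mm. A picture is of the moment at which its call begins. There is no depth.
- ctrl.close_job(): hands the job in, once; it reports no verdict.
The state is a dict: "clock": time; "joint_positions": joint angles; "joint_vel": joint speeds; "tau": joint torques, N m; "tcp_pos": TCP position; "eef_rot": TCP orientation; "contact_force": force on the tool from outside, world axes, zero at the start; "ft_torque": the same for the moment, N m; "opening": finger opening in mm.
Only numpy, scipy, OpenCV 4.12 (cv2) and the standard library are available. Lean on these libraries where they do the work, as an engineer would, in place of code of your own. Each camera call takes 0.05 s, during which the arm holds its last target.

## Working session

There is one attempt and no reset: what is moved stays moved. The work goes in short steps, Python scripts to look and compute and a tool call to move; the robot and the scene stay as the last step left them, time stands still between calls to the robot, and variables do not carry over. Pictures are saved under pics/ and viewed, and the job is handed in when it is done.

Besides the shell and the picture viewer there is one more tool, called after "Call:" as name(argument=value, ...) on one line, values as JSON. jog_arm: Moves the arm, as the interface text tells. Shifts and turns lie within -1 to 1; 1 stands for 0.1 m of shift or 0.08 rad of turn. Its arguments: {"type":"object","properties":{"series":{"type":"array","items":{"type":"array","items":{"type":"number"}}},"force":{"type":"number"}},"required":["series"]}

```bash
mkdir -p pics; ls; python3 - <<'E'
from cell import ctrl
import cv2,numpy as np
for n in("scene","top"):
    c=ctrl.camera(n); cv2.imwrite(f"pics/{n}0.png",c["frame"][:,:,::-1]); print(n,c["fx"],c["fy"],c["cx"],c["cy"],c["rvec"],c["tvec"], -cv2.Rodrigues(np.array(c["rvec"]))[0].T@np.array(c["tvec"]))
print(ctrl.get_obs())
E
```

```text
pics
scene 465.03860309698365 465.03860309698365 310.9130284523337 191.16521423405086 [ 1.95978486  1.20872648 -0.60962832] [-420.20190663 -187.90085542 1327.38894726] [1234.37896369 -130.80573041  658.05488069]
top 403.8908532549926 403.8908532549926 319.3635616385496 198.81082347028274 [ 2.14920209 -2.19677857  0.13207252] [167.94234798 546.77637487 971.79828705] [ 443.64527788  171.46021337 1022.41929252]
{'clock': 0.1, 'joint_positions': array([ 1.07041885e+00,  4.91515646e-01,  1.55935024e+00, -3.49162632e-07,
        1.09168790e+00, -1.05590493e-01]), 'joint_vel': array([-0.00042221, -0.00339304, -0.00110803,  0.00066656, -0.00192498,
       -0.00126047]), 'tau': array([ 2.26124997e-03, -6.13620043e+01, -2.58608437e+01,  6.93841930e-02,
        4.70241252e-02, -1.12981131e-04]), 'tcp_pos': array([240.26311234, 576.76546494, 214.12319263]), 'eef_rot': array([-6.16054144e-01, -3.08030513e+00,  1.44098603e-03]), 'contact_force': array([-0.51436897, -0.92793982,  0.51702989]), 'ft_torque': array([-0.02505003,  0.02779793, -0.03767106]), 'opening': 95.26621846808756}
```

View pics/scene0.png

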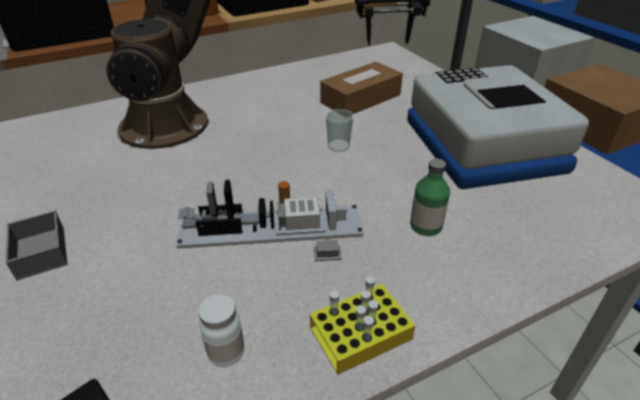

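View pics/top0.png

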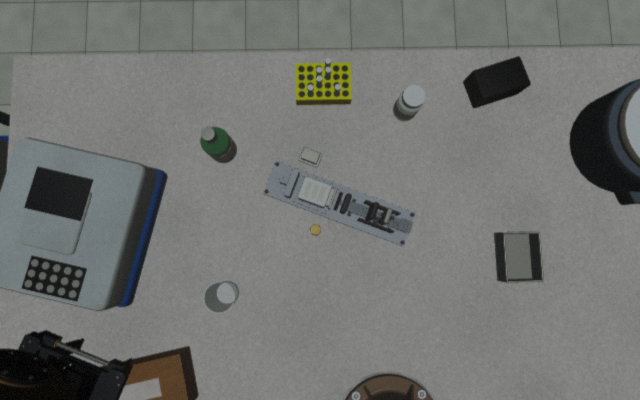

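```bash
python3 - <<'E'
import cv2
a=cv2.imread("pics/top0.png")[145:255,250:430]; cv2.imwrite("pics/t1.png",cv2.resize(a,None,fx=4.4,fy=4.4,interpolation=cv2.INTER_CUBIC))
a=cv2.imread("pics/scene0.png")[165:265,165:375]; cv2.imwrite("pics/s1.png",cv2.resize(a,None,fx=3.8,fy=3.8,interpolation=cv2.INTER_CUBIC))
E
```

```text
(no output)
```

View pics/t1.png

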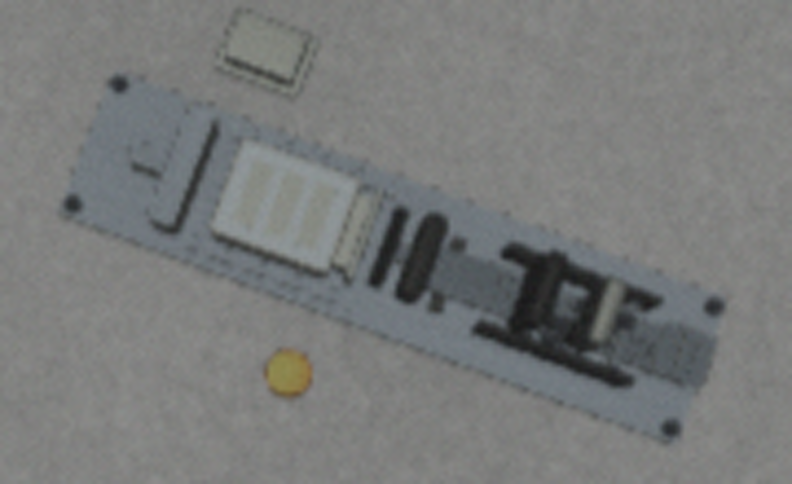

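View pics/s1.png

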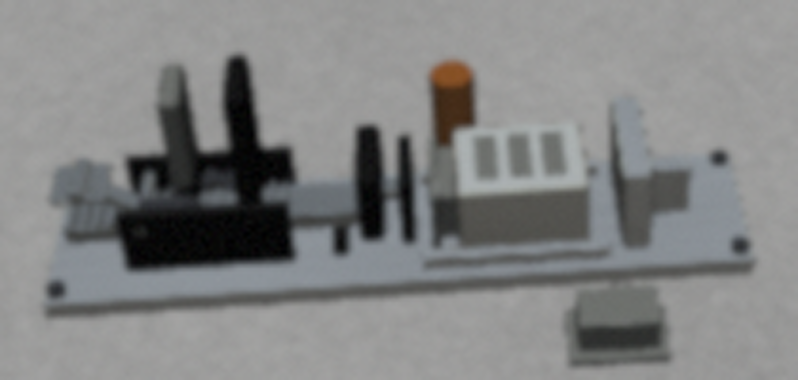

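```bash
cat > h.py <<'E'
import numpy as np,cv2
from scipy.optimize import least_squares
K={"scene":(465.0386,310.913,191.165,[1.95978486,1.20872648,-0.60962832],[-420.20190663,-187.90085542,1327.38894726]),
"top":(403.89085,319.36356,198.81082,[2.14920209,-2.19677857,0.13207252],[167.94234798,546.77637487,971.79828705])}
def proj(n,P):
    f,cx,cy,r,t=K[n]; return cv2.projectPoints(np.array(P,float).reshape(-1,1,3),np.array(r),np.array(t),np.array([[f,0,cx],[0,f,cy],[0,0,1]]),None)[0].reshape(-1,2)
T=lambda u,v:((u+.5)/4.4-.5+250,(v+.5)/4.4-.5+145)
S=lambda u,v:((u+.5)/3.8-.5+165,(v+.5)/3.8-.5+165)
def W(p,L):
    x,y,a=p[:3]; L=np.array(L,float).reshape(-1,3); c,s=np.cos(a),np.sin(a)
    return np.c_[x+c*L[:,0]-s*L[:,1],y+s*L[:,0]+c*L[:,1],L[:,2]]
E
cat > fit.py <<'E'
from h import *
def res(p):
    b=p[3]; e=b+377
    obs=[("top",(e,-45,12),T(105,72)),("top",(e,45,12),T(60,215)),("top",(b,45,12),T(680,443)),("top",(b,-45,12),T(727,293)),
    ("top",(-94,0,118),T(607,308)),
    ("scene",(b,-45,12),S(46,306)),("scene",(e,-45,12),S(753,262)),("scene",(e,45,12),S(727,152)),
    ("scene",(-94,0,118),S(173,70)),("scene",(-61,0,120),S(237,62)),
    ("scene",(-130,-26,52),S(118,210)),("scene",(-40,-26,52),S(291,207)),("top",(-130,26,52),T(630,378)),("top",(-130,-26,52),T(660,297))]
    return np.concatenate([proj(n,W(p,L))[0]-np.array(o) for n,L,o in obs])
best=min((least_squares(res,[500,100,a,-170],loss="soft_l1") for a in np.arange(-3,3.2,1)),key=lambda r:r.cost)
print(best.x,best.cost); print(best.fun.reshape(-1,2).round(1))
p=best.x
for n,L in dict(trig=(-94,0,90),post=(-61,0,90),tab=(-150,0,60)).items():
    w=W(p,L)[0]; print(n,w.round(1),np.hypot(*w[:2]).round(), [ (proj(c,w)[0]).round(1) for c in("top","scene")])
E
python3 fit.py
```

```text
[ 535.89709027   93.01978193  -23.93639168 -173.48018644] 10.37511370159847
[[ 1.6 -0.5]
 [-1.   0.1]
 [-0.4  0.2]
 [ 0.5  0.5]
 [-0.3  0.1]
 [-1.  -0.5]
 [ 0.6 -1.8]
 [ 0.4 -0.7]
 [ 0.   3. ]
 [ 0.3  3.2]
 [-0.1  1.9]
 [ 0.2 -0.4]
 [ 0.1  1.4]
 [ 0.3 -0.5]]
trig [501.5   5.5  90. ] 502.0 [array([385.1, 215.5]), array([212.3, 197.4])]
post [513.6  36.2  90. ] 515.0 [array([371.7, 210.6]), array([229.1, 196.3])]
tab [481.  -46.6  60. ] 483.0 [array([405. , 224.5]), array([186.2, 210.8])]
```

```bash
cat > ov.py <<'E'
from h import *
import sys
def draw(p,b,imgs,tag,tr=0,jaw=0):
    B=[((b,b+377),(-45,45),(0,12)),((-130,-40),(-26,26),(12,52)),((-100+tr,-88+tr),(-18,18),(60,118)),((-67,-55),(-20,20),(12,120)),((-165,-135),(-15,15),(50,56)),((-5+jaw,9+jaw),(-24,24),(12,66)),((17+jaw,25+jaw),(-22,22),(16,58))]
    for n,(x0,y0,w,h,s) in dict(top=(250,145,180,110,4.4),scene=(165,165,210,100,3.8)).items():
        im=cv2.resize(cv2.imread(imgs[n])[y0:y0+h,x0:x0+w],None,fx=s,fy=s,interpolation=cv2.INTER_CUBIC)
        for i,bx in enumerate(B):
            c=np.array([[x,y,z] for x in bx[0] for y in bx[1] for z in bx[2]])
            q=(proj(n,W(p,c))+.5-[x0,y0])*s-.5
            col=[(0,0,255),(0,255,0),(255,0,0),(0,255,255),(255,0,255),(255,255,0),(0,128,255)][i]
            for a in range(8):
                for d in(1,2,4):
                    if not a&d: cv2.line(im,tuple(q[a].round().astype(int).tolist()),tuple(q[a|d].round().astype(int).tolist()),col,1)
        cv2.imwrite(f"pics/{tag}_{n}.png",im)
if __name__=="__main__": draw([535.9,93.0,1.196],-173.5,dict(top="pics/top0.png",scene="pics/scene0.png"),"ov0")
E
python3 ov.py
```

```text
(no output)
```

View pics/ov0_top.png

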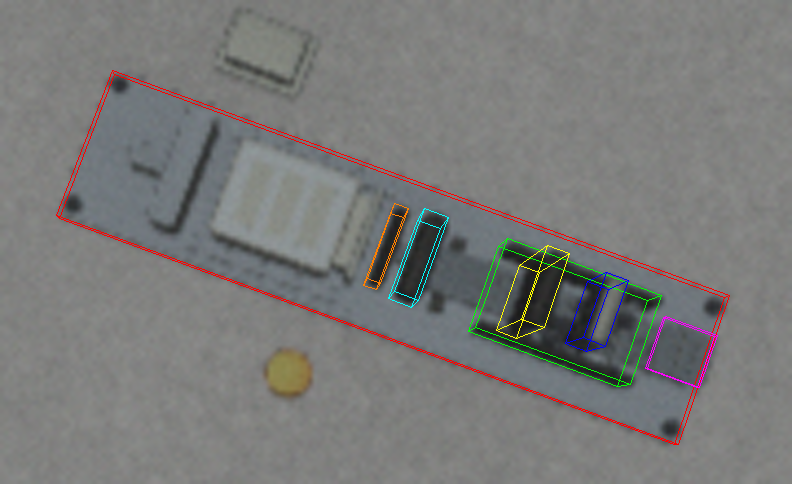

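View pics/ov0_scene.png

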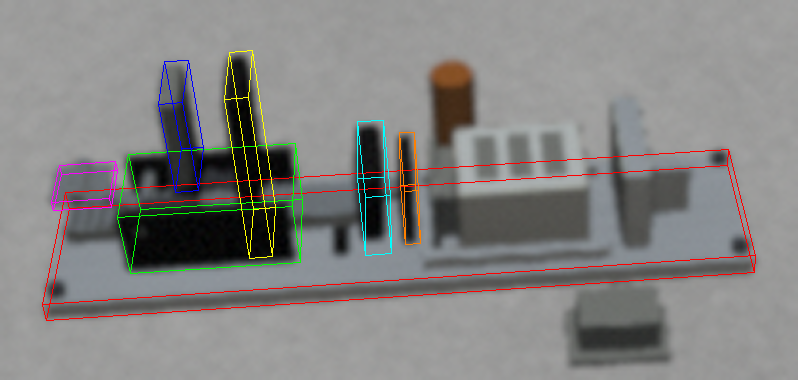

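```bash
cat > st.py <<'E'
from h import *
from cell import ctrl
from scipy.spatial.transform import Rotation as R
P=[535.9,93.0,1.196]
def state(goal=None,yaw=P[2]):
    o=ctrl.get_obs(); M=R.from_rotvec(o["eef_rot"]); m=M.as_matrix()
    c,s=np.cos(P[2]),np.sin(P[2]); d=o["tcp_pos"][:2]-P[:2]
    f=o["contact_force"]
    print("t",round(o["clock"],2),"tcp",o["tcp_pos"].round(1),"open",round(o["opening"],2),"clampxy",(d@[c,s]).round(1),(d@[-s,c]).round(1),"F clamp",(f[:2]@[c,s]).round(2),(f[:2]@[-s,c]).round(2),f[2].round(2),"q6",o["joint_positions"].round(2))
    print("tool y yaw",np.arctan2(m[1,1],m[0,1]).round(4),"toolz",m[:,2].round(3))
    if goal is not None:
        g=W(P,goal)[0]; print("goal",g.round(1),"shift tool mm",(m.T@(g-o["tcp_pos"])).round(1))
        for sg in(1,-1):
            y=np.array([sg*c,sg*s,0]);z=np.array([0,0,-1.]);x=np.cross(y,z)
            print("turn",sg,(M.inv()*R.from_matrix(np.c_[x,y,z])).as_rotvec().round(4))
if __name__=="__main__":
    import sys
    state([float(v) for v in sys.argv[1:4]] if len(sys.argv)>3 else None)
E
python3 st.py -70 0 180
```

```text
t 0.1 tcp [240.3 576.8 214.1] open 95.27 clampxy 342.0 452.2 F clamp -1.05 0.14 0.52 q6 [ 1.07  0.49  1.56 -0.    1.09 -0.11]
tool y yaw 1.176 toolz [-0.    -0.001 -1.   ]
goal [510.3  27.9 180. ] shift tool mm [-460.4 -402.8   34.5]
turn 1 [-0.001  -0.0001 -0.02  ]
turn -1 [-2.0000e-04  1.5000e-03  3.1216e+00]
```

Call:
jog_arm(series=[[-0.23,-0.2,0,0,0,-0.025,-1],[-0.23,-0.2,0,0,0,-0.025,-1],[-0.23,-0.2,0,0,0,-0.025,-1],[-0.23,-0.2,0,0,0,-0.025,-1],[-0.23,-0.2,0,0,0,-0.025,-1],[-0.23,-0.2,0,0,0,-0.025,-1],[-0.23,-0.2,0,0,0,-0.025,-1],[-0.23,-0.2,0,0,0,-0.025,-1],[-0.23,-0.2,0,0,0,-0.025,-1],[-0.23,-0.2,0,0,0,-0.025,-1]])

```text
clock: 0.93
tcp_pos: [378.5, 303.7, 214.5]
eef_rot: [-0.585, -3.086, 0.0]
contact_force: [0.7, 1.3, 0.7]
opening: 94.7
```

Call:
jog_arm(series=[[-0.23,-0.2,0,0,0,0,-1],[-0.23,-0.2,0,0,0,0,-1],[-0.23,-0.2,0,0,0,0,-1],[-0.23,-0.2,0,0,0,0,-1],[-0.23,-0.2,0,0,0,0,-1],[-0.23,-0.2,0,0,0,0,-1],[-0.23,-0.2,0,0,0,0,-1],[-0.23,-0.2,0,0,0,0,-1],[-0.23,-0.2,0,0,0,0,-1],[0,0,0,0,0,0,-1]])

```text
clock: 1.77
tcp_pos: [506.9, 58.2, 214.3]
eef_rot: [0.59, 3.085, -0.001]
contact_force: [-0.9, 0.3, -0.2]
opening: 94.8
```

```bash
python3 st.py -70 0 150
```

```text
t 1.77 tcp [506.9  58.2 214.3] open 94.79 clampxy -43.0 14.3 F clamp -0.04 0.99 -0.2 q6 [-0.01  0.33  1.84 -0.    0.98 -1.21]
tool y yaw 1.1931 toolz [ 0.001 -0.001 -1.   ]
goal [510.3  27.9 150. ] shift tool mm [-14.3 -26.9  64.3]
turn 1 [-0.0003  0.0007 -0.0029]
turn -1 [1.2000e-03 5.0000e-04 3.1387e+00]
```

Call:
jog_arm(series=[[-0.07,-0.13,0.2,0,0,-0.036,-0.58],[-0.073,-0.139,0.2,0,0,0,-0.58],[0,0,0.2,0,0,0,-0.58],[0,0,0.2,0,0,0,-0.58],[0,0,0.1,0,0,0,-0.58],[0,0,0,0,0,0,-0.58],[0,0,0,0,0,0,-0.58]])

```text
clock: 2.35
tcp_pos: [508.4, 31.8, 124.7]
eef_rot: [-0.58, -3.087, -0.0]
contact_force: [0.5, 0.0, -0.3]
opening: 75.0
```

```bash
python3 st.py -70 0 71; python3 - <<'E'
from cell import ctrl
import cv2
a=ctrl.camera("scene")["frame"][:,:,::-1]; cv2.imwrite("pics/sc1.png",a); cv2.imwrite("pics/s2.png",cv2.resize(a[115:265,165:375],None,fx=3.8,fy=3.8,interpolation=cv2.INTER_CUBIC))
E
```

```text
t 2.35 tcp [508.4  31.8 124.7] open 74.97 clampxy -67.0 3.2 F clamp 0.21 -0.42 -0.34 q6 [-0.07  0.45  1.94  0.    0.76 -1.27]
tool y yaw 1.1993 toolz [-0.001  0.    -1.   ]
goal [510.3  27.9  71. ] shift tool mm [-3.2 -3.  53.7]
turn 1 [-0.0001 -0.0007  0.0033]
turn -1 [ 1.1000e-03 -2.0000e-04 -3.1383e+00]
```

View pics/s2.png

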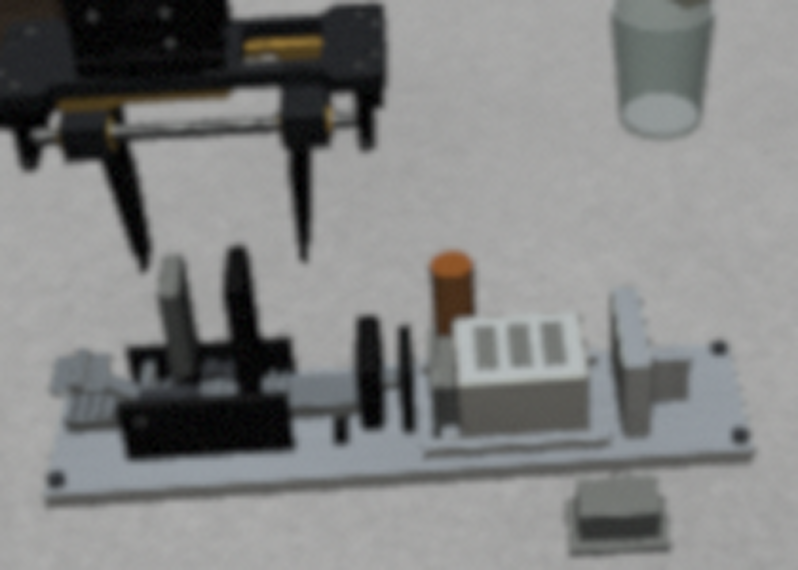

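Call:
jog_arm(series=[[-0.03,0,0.13,0,0,0,-0.58],[0,0,0.13,0,0,0,-0.58],[0,0,0.14,0,0,0,-0.58],[0,0,0.14,0,0,0,-0.58],[0,0,0,0,0,0,-0.58],[0,0,0,0,0,0,-0.58]])

```text
clock: 2.9
tcp_pos: [511.5, 30.6, 71.3]
eef_rot: [0.58, 3.087, 0.0]
contact_force: [0.9, -0.2, 0.0]
opening: 75.1
```

```bash
python3 st.py -67.5 0 71; python3 - <<'E'
from cell import ctrl
import cv2
a=ctrl.camera("scene")["frame"][:,:,::-1]; cv2.imwrite("pics/sc2.png",a); cv2.imwrite("pics/s3.png",cv2.resize(a[125:255,165:375],None,fx=3.8,fy=3.8,interpolation=cv2.INTER_CUBIC))
E
```

```text
t 2.9 tcp [511.5  30.6  71.3] open 75.09 clampxy -67.0 -0.1 F clamp 0.18 -0.93 0.01 q6 [-0.07  0.54  1.97  0.    0.63 -1.27]
tool y yaw 1.1992 toolz [ 0.  0. -1.]
goal [511.2  30.2  71. ] shift tool mm [ 0.1 -0.5  0.3]
turn 1 [0.0002 0.0003 0.0032]
turn -1 [-5.0000e-04  3.0000e-04 -3.1384e+00]
```

View pics/s3.png

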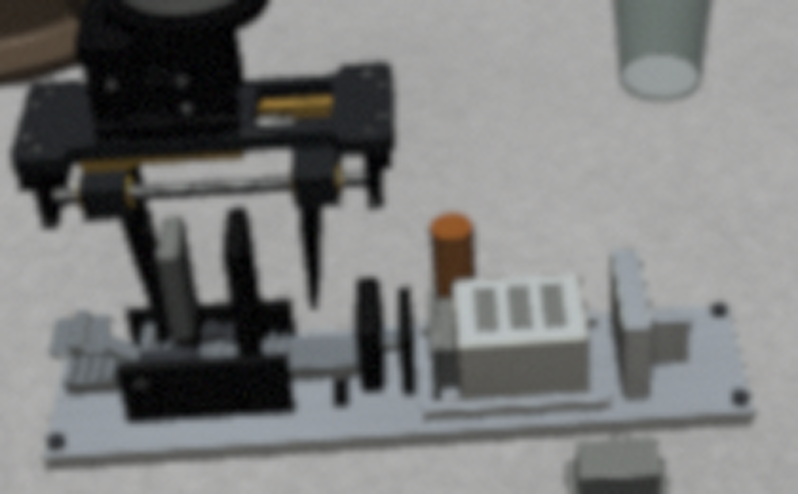

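Call:
jog_arm(series=[[0,0,0,0,0,0,-0.16],[0,0,0,0,0,0,-0.16],[0,0,0,0,0,0,-0.16]], force=14)

```text
clock: 3.2
tcp_pos: [511.6, 30.1, 71.6]
eef_rot: [0.58, 3.086, -0.001]
contact_force: [-0.6, -5.4, 5.3]
opening: 60.7
```

```bash
python3 st.py
```

```text
t 3.2 tcp [511.6  30.1  71.6] open 60.66 clampxy -67.4 -0.4 F clamp -5.24 -1.42 5.26 q6 [-0.07  0.54  1.97 -0.    0.63 -1.27]
tool y yaw 1.1992 toolz [ 0.001 -0.001 -1.   ]
```

Call:
jog_arm(series=[[0,0,0,0,0,0,0.1],[0,0,0,0,0,0,0.1],[0,0,0,0,0,0,0.1]])

```text
clock: 3.45
tcp_pos: [511.4, 29.6, 71.5]
eef_rot: [0.58, 3.086, -0.001]
contact_force: [-2.0, -10.6, 6.5]
opening: 44.2
```

```bash
python3 st.py
```

```text
t 3.45 tcp [511.4  29.6  71.5] open 44.19 clampxy -68.0 -0.4 F clamp -10.61 -2.04 6.49 q6 [-0.07  0.54  1.97 -0.    0.63 -1.27]
tool y yaw 1.199 toolz [ 0.001 -0.001 -1.   ]
```

Call:
jog_arm(series=[[0,0,0,0,0,0,0.35],[0,0,0,0,0,0,0.35],[0,0,0,0,0,0,0.35]])

```text
clock: 3.7
tcp_pos: [511.3, 29.1, 71.6]
eef_rot: [0.58, 3.087, -0.002]
contact_force: [-3.5, -11.8, 6.7]
opening: 32.1
```

```bash
python3 st.py
```

```text
t 3.7 tcp [511.3  29.1  71.6] open 32.15 clampxy -68.4 -0.5 F clamp -12.26 -1.08 6.67 q6 [-0.07  0.54  1.97 -0.    0.63 -1.27]
tool y yaw 1.1991 toolz [ 0.001 -0.001 -1.   ]
```

Call:
jog_arm(series=[[0,0,0,0,0,0,0.6],[0,0,0,0,0,0,0.6],[0,0,0,0,0,0,0.6]])

```text
clock: 3.95
tcp_pos: [511.0, 28.4, 71.6]
eef_rot: [0.58, 3.087, -0.004]
contact_force: [-5.7, -22.0, 9.7]
opening: 24.8
```

```bash
python3 st.py;python3 - <<'E'
from cell import ctrl
import cv2
a=ctrl.camera("scene")["frame"][:,:,::-1]; cv2.imwrite("pics/sc3.png",a); cv2.imwrite("pics/s4.png",cv2.resize(a[125:255,165:375],None,fx=3.8,fy=3.8,interpolation=cv2.INTER_CUBIC))
E
```

```text
t 3.95 tcp [511.   28.4  71.6] open 24.82 clampxy -69.2 -0.5 F clamp -22.6 -2.74 9.71 q6 [-0.07  0.54  1.97 -0.    0.63 -1.27]
tool y yaw 1.1993 toolz [ 0.    -0.002 -1.   ]
```

View pics/s4.png

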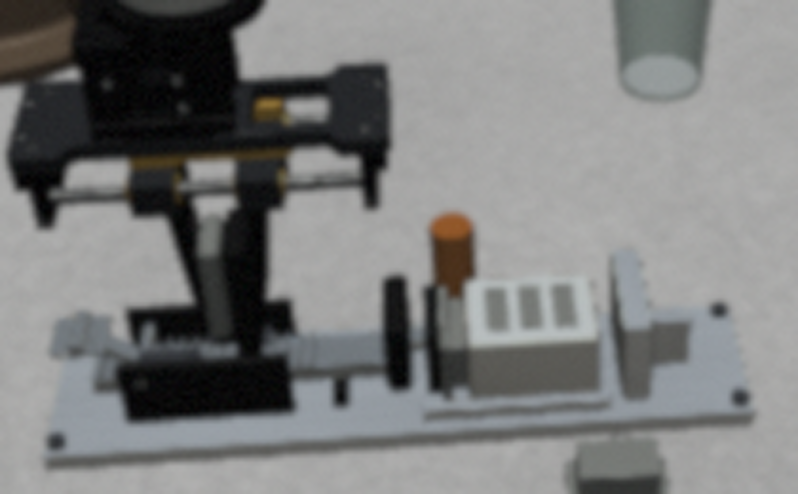

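Call:
jog_arm(series=[[0,0,0,0,0,0,0.2],[0,0,0,0,0,0,-0.3],[0,0.02,0,0,0,0,-0.76],[0,0.02,0,0,0,0,-0.76],[0,0,0,0,0,0,-0.76],[0,0,0,0,0,0,-0.76]], force=11)

```text
clock: 4.5
tcp_pos: [512.8, 34.3, 70.8]
eef_rot: [0.58, 3.087, 0.0]
contact_force: [0.5, -0.7, 1.4]
opening: 59.8
```

```bash
python3 st.py;python3 - <<'E'
from cell import ctrl
import cv2
a=ctrl.camera("scene")["frame"][:,:,::-1]; cv2.imwrite("pics/sc4.png",a); cv2.imwrite("pics/s5.png",cv2.resize(a[125:255,165:375],None,fx=3.8,fy=3.8,interpolation=cv2.INTER_CUBIC))
E
```

```text
t 4.5 tcp [512.8  34.3  70.8] open 59.83 clampxy -63.1 -0.0 F clamp -0.49 -0.71 1.42 q6 [-0.06  0.54  1.97  0.    0.63 -1.26]
tool y yaw 1.1992 toolz [ 0.  0. -1.]
```

View pics/s5.png

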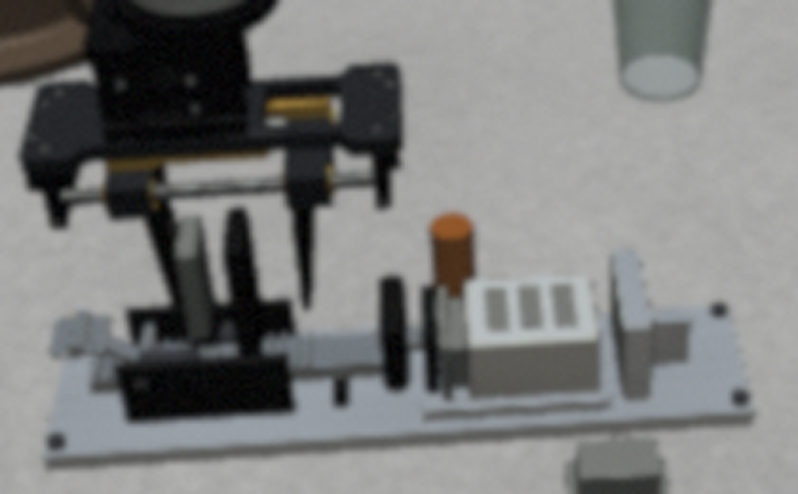

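Call:
jog_arm(series=[[0,0,0,0,0,0,-0.76],[0,0,0,0,0,0,-0.76],[0,0,0,0,0,0,-0.76],[0,0,0,0,0,0,-0.76],[0,0,0,0,0,0,-0.76]])

```text
clock: 4.97
tcp_pos: [512.7, 34.3, 70.5]
eef_rot: [-0.581, -3.087, -0.0]
contact_force: [0.3, -0.6, 0.2]
opening: 83.5
```

```bash
python3 st.py
```

```text
t 4.97 tcp [512.7  34.3  70.5] open 83.52 clampxy -63.1 0.2 F clamp -0.48 -0.5 0.25 q6 [-0.06  0.54  1.97  0.    0.63 -1.26]
tool y yaw 1.1988 toolz [-0.  0. -1.]
```

Call:
jog_arm(series=[[0,0,0,0,0,0,-0.4],[0,0,0,0,0,0,-0.2],[0,0,0,0,0,0,-0.1],[0,0,0,0,0,0,0],[0,0,0,0,0,0,0]])

```text
clock: 5.38
tcp_pos: [512.2, 33.0, 70.5]
eef_rot: [-0.58, -3.087, 0.003]
contact_force: [-4.4, -17.1, 1.6]
opening: 56.2
```

```bash
python3 st.py
```

```text
t 5.38 tcp [512.2  33.   70.5] open 56.19 clampxy -64.5 0.1 F clamp -17.57 -2.15 1.63 q6 [-0.06  0.54  1.97 -0.    0.63 -1.26]
tool y yaw 1.1995 toolz [-0.001 -0.001 -1.   ]
```

Call:
jog_arm(series=[[0,0,0,0,0,0,0],[0,0,0,0,0,0,0],[0,0,0,0,0,0,0]])

```text
clock: 5.63
tcp_pos: [512.3, 33.1, 70.6]
eef_rot: [-0.581, -3.087, 0.002]
contact_force: [-2.7, -12.1, 0.9]
opening: 47.3
```

```bash
python3 st.py;python3 - <<'E'
from cell import ctrl
import cv2
a=ctrl.camera("scene")["frame"][:,:,::-1]; cv2.imwrite("pics/sc5.png",a); cv2.imwrite("pics/s6.png",cv2.resize(a[165:255,235:365],None,fx=6,fy=6,interpolation=cv2.INTER_CUBIC))
E
```

```text
t 5.63 tcp [512.3  33.1  70.6] open 47.29 clampxy -64.4 0.0 F clamp -12.28 -1.91 0.87 q6 [-0.06  0.54  1.97 -0.    0.63 -1.26]
tool y yaw 1.1989 toolz [-0.001 -0.001 -1.   ]
```

View pics/s6.png

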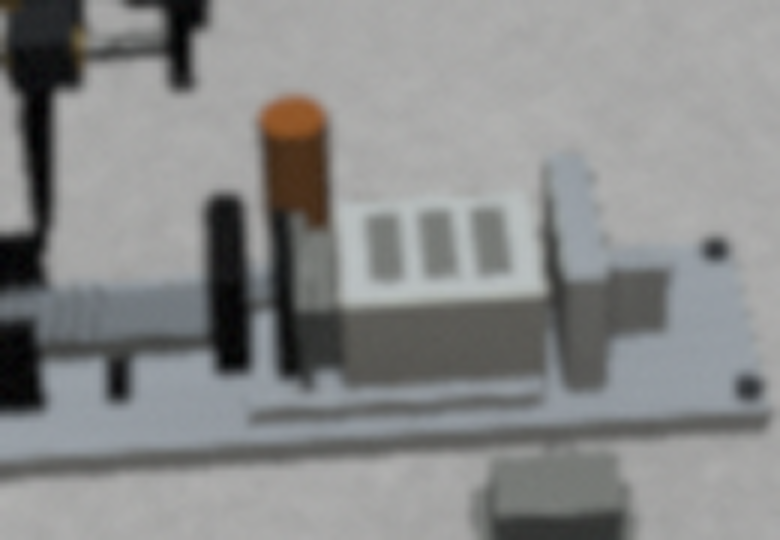

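Call:
jog_arm(series=[[0,0,0,0,0,0,0.05],[0,0,0,0,0,0,0.1],[0,0,0,0,0,0,0.13],[0,0,0,0,0,0,0.13],[0,0,0,0,0,0,0.13]])

```text
clock: 6.1
tcp_pos: [512.2, 32.8, 70.6]
eef_rot: [-0.581, -3.087, 0.002]
contact_force: [-3.4, -14.8, 0.6]
opening: 41.5
```

```bash
python3 st.py
```

```text
t 6.1 tcp [512.2  32.8  70.6] open 41.45 clampxy -64.7 0.0 F clamp -14.99 -2.29 0.6 q6 [-0.06  0.54  1.97 -0.    0.63 -1.26]
tool y yaw 1.199 toolz [-0.001 -0.001 -1.   ]
```

Call:
jog_arm(series=[[0,0,0,0,0,0,0.18],[0,0,0,0,0,0,0.22],[0,0,0,0,0,0,0.26],[0,0,0,0,0,0,0.26],[0,0,0,0,0,0,0.26]])

```text
clock: 6.52
tcp_pos: [512.2, 32.8, 70.6]
eef_rot: [-0.58, -3.087, 0.003]
contact_force: [-3.5, -16.0, 1.5]
opening: 35.0
```

```bash
python3 st.py
```

```text
t 6.52 tcp [512.2  32.8  70.6] open 35.0 clampxy -64.7 0.0 F clamp -16.15 -2.58 1.46 q6 [-0.06  0.54  1.97 -0.    0.63 -1.26]
tool y yaw 1.199 toolz [-0.001 -0.001 -1.   ]
```

Call:
jog_arm(series=[[0,0,0,0,0,0,0.29],[0,0,0,0,0,0,0.32],[0,0,0,0,0,0,0.36],[0,0,0,0,0,0,0.36],[0,0,0,0,0,0,0.36]])

```text
clock: 6.93
tcp_pos: [512.0, 32.2, 70.6]
eef_rot: [-0.58, -3.086, 0.004]
contact_force: [-5.3, -21.7, 2.2]
opening: 32.8
```

```bash
python3 st.py
```

```text
t 6.93 tcp [512.   32.2  70.6] open 32.83 clampxy -65.3 0.0 F clamp -22.14 -2.98 2.18 q6 [-0.06  0.54  1.97 -0.    0.63 -1.26]
tool y yaw 1.1991 toolz [-0.002 -0.002 -1.   ]
```

```bash
cat > pic.py <<'E'
import sys,cv2
from cell import ctrl
a=ctrl.camera("scene")["frame"][:,:,::-1]; cv2.imwrite(f"pics/{sys.argv[1]}_full.png",a); cv2.imwrite(f"pics/{sys.argv[1]}.png",cv2.resize(a[165:255,235:365],None,fx=6,fy=6,interpolation=cv2.INTER_CUBIC))
E
python3 pic.py s7
```

```text
(no output)
```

View pics/s7.png

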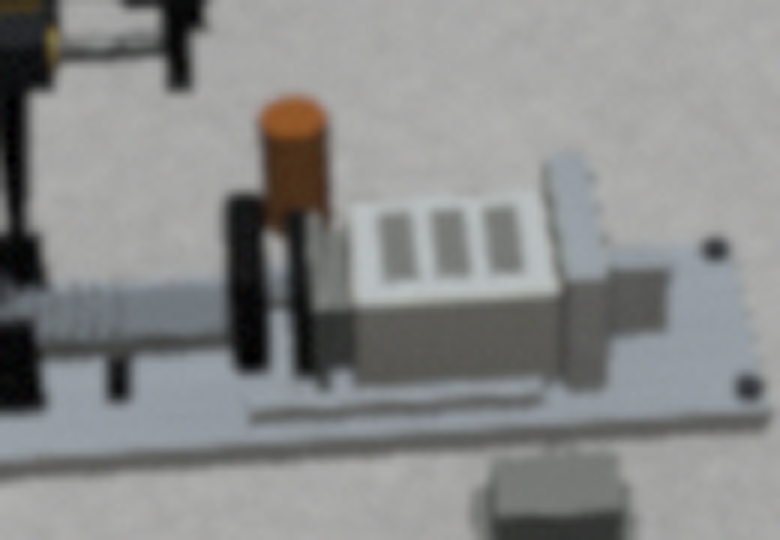

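Call:
jog_arm(series=[[0,0,0,0,0,0,0.2],[0,0,0,0,0,0,0],[0,0,0,0,0,0,-0.3],[0,0,0,0,0,0,-0.76],[0,0,0,0,0,0,-0.76],[0,0,0,0,0,0,-0.76],[0,0,0,0,0,0,-0.76],[0,0,0,0,0,0,-0.76],[0,0,0,0,0,0,-0.76],[0,0,0,0,0,0,-0.76]])

```text
clock: 7.82
tcp_pos: [512.8, 34.4, 70.7]
eef_rot: [0.581, 3.087, 0.0]
contact_force: [0.5, 0.1, 0.2]
opening: 83.2
```

```bash
python3 st.py; python3 pic.py s8
```

```text
t 7.82 tcp [512.8  34.4  70.7] open 83.21 clampxy -63.0 0.1 F clamp 0.22 -0.41 0.2 q6 [-0.06  0.54  1.97  0.    0.63 -1.26]
tool y yaw 1.199 toolz [ 0.  0. -1.]
```

View pics/s8.png

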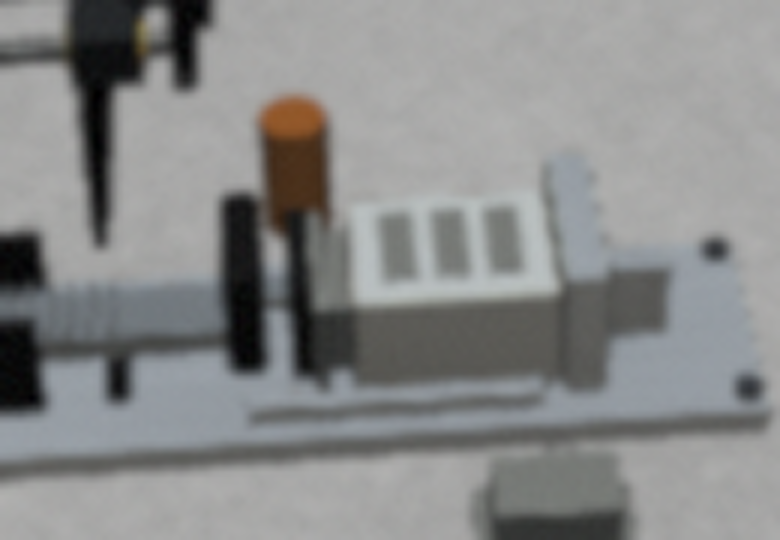

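Call:
jog_arm(series=[[0,0,0,0,0,0,-0.55],[0,0,0,0,0,0,-0.45],[0,0,0,0,0,0,-0.35],[0,0,0,0,0,0,-0.25],[0,0,0,0,0,0,-0.2],[0,0,0,0,0,0,-0.2]], force=10.5)

```text
clock: 8.37
tcp_pos: [512.1, 32.7, 70.6]
eef_rot: [-0.58, -3.086, 0.003]
contact_force: [-5.1, -17.6, 2.1]
opening: 58.1
```

```bash
python3 st.py
```

```text
t 8.37 tcp [512.1  32.7  70.6] open 58.12 clampxy -64.9 0.1 F clamp -18.24 -1.69 2.06 q6 [-0.06  0.54  1.97 -0.    0.63 -1.26]
tool y yaw 1.1993 toolz [-0.001 -0.002 -1.   ]
```

Call:
jog_arm(series=[[0,0,0,0,0,0,-0.14],[0,0,0,0,0,0,-0.08],[0,0,0,0,0,0,-0.08],[0,0,0,0,0,0,-0.08]])

```text
clock: 8.7
tcp_pos: [512.1, 32.7, 70.6]
eef_rot: [-0.58, -3.086, 0.003]
contact_force: [-3.8, -16.4, 1.6]
opening: 51.7
```

```bash
python3 st.py
```

```text
t 8.7 tcp [512.1  32.7  70.6] open 51.72 clampxy -64.8 0.0 F clamp -16.65 -2.42 1.57 q6 [-0.06  0.54  1.97 -0.    0.63 -1.26]
tool y yaw 1.199 toolz [-0.001 -0.001 -1.   ]
```

Call:
jog_arm(series=[[0,0,0,0,0,0,-0.04],[0,0,0,0,0,0,0],[0,0,0,0,0,0,0],[0,0,0,0,0,0,0]])

```text
clock: 9.03
tcp_pos: [512.2, 32.8, 70.6]
eef_rot: [-0.581, -3.087, 0.003]
contact_force: [-3.5, -15.5, 2.5]
opening: 48.0
```

```bash
python3 st.py
```

```text
t 9.03 tcp [512.2  32.8  70.6] open 47.99 clampxy -64.7 0.0 F clamp -15.73 -2.45 2.49 q6 [-0.06  0.54  1.97 -0.    0.63 -1.26]
tool y yaw 1.199 toolz [-0.001 -0.001 -1.   ]
```

Call:
jog_arm(series=[[0,0,0,0,0,0,0.04],[0,0,0,0,0,0,0.08],[0,0,0,0,0,0,0.08],[0,0,0,0,0,0,0.08]])

```text
clock: 9.37
tcp_pos: [512.1, 32.4, 70.6]
eef_rot: [-0.58, -3.086, 0.003]
contact_force: [-5.5, -19.5, 2.9]
opening: 43.9
```

```bash
python3 st.py; python3 pic.py s9
```

```text
t 9.37 tcp [512.1  32.4  70.6] open 43.88 clampxy -65.1 -0.0 F clamp -20.14 -2.0 2.94 q6 [-0.06  0.54  1.97 -0.    0.63 -1.26]
tool y yaw 1.1991 toolz [-0.001 -0.002 -1.   ]
```

View pics/s9.png

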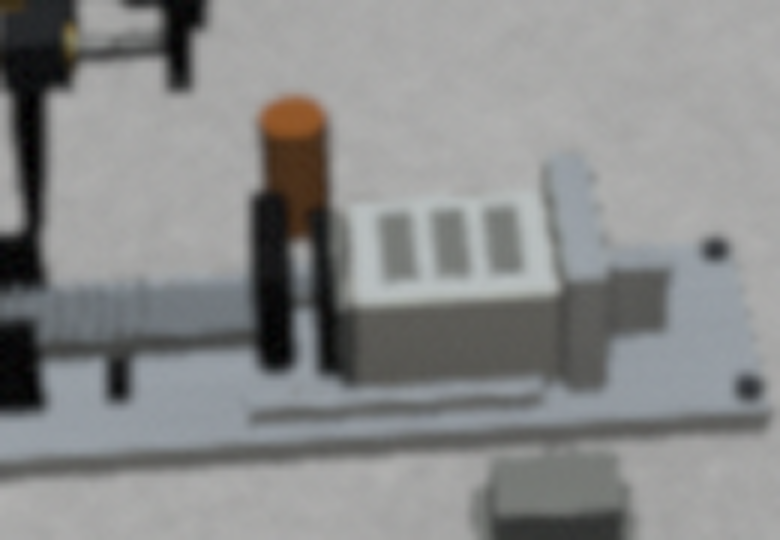

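Call:
jog_arm(series=[[0,0,0,0,0,0,0.1],[0,0,0,0,0,0,0.12],[0,0,0,0,0,0,0.12],[0,0,0,0,0,0,0.12]])

```text
clock: 9.75
tcp_pos: [512.0, 32.3, 70.6]
eef_rot: [-0.58, -3.086, 0.003]
contact_force: [-4.3, -19.8, 4.0]
opening: 43.2
```

```bash
python3 st.py; python3 pic.py s10
```

```text
t 9.75 tcp [512.   32.3  70.6] open 43.2 clampxy -65.2 0.0 F clamp -19.96 -3.26 4.0 q6 [-0.06  0.54  1.97 -0.    0.63 -1.26]
tool y yaw 1.199 toolz [-0.002 -0.002 -1.   ]
```

View pics/s10.png

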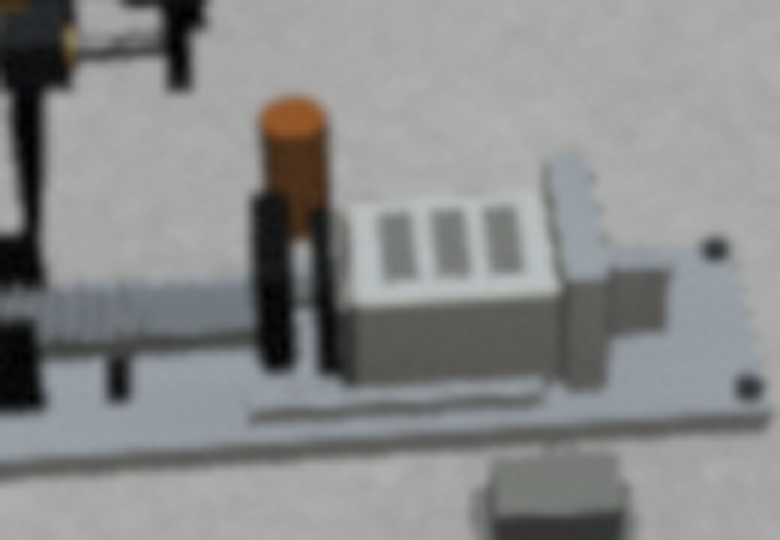

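```bash
python3 - <<'E'
import cv2
for n in("s8","s9","s10"):
    a=cv2.imread(f"pics/{n}_full.png").astype(int)
    for r in range(219,227,2): print(n,r,a[r,280:302].mean(1).astype(int))
ims=[cv2.resize(cv2.imread(f"pics/{n}_full.png")[190:235,270:310],None,fx=9,fy=9,interpolation=cv2.INTER_LINEAR) for n in("s8","s10")]
import numpy as np
cv2.imwrite("pics/cmp1.png",np.clip(np.hstack(ims)*1.5,0,255).astype(np.uint8))
E
```

```text
s8 219 [137 149 131  90  41  14  19  39  49  48  48  51  51  59  74  86  87  89
  88  89  88  89]
s8 221 [136 152 144 106  51  12  19  38  47  47  47  52  51  53  70  84  88  87
  88  88  88  89]
s8 223 [131 150 144 107  52  13  24  37  46  47  47  51  52  55  69  83  88  85
  86  87  86  87]
s8 225 [133 152 148 112  59  19  19  35  47  51  56  61  63  63  72  80  84  85
  85  85  84  86]
s9 219 [  4   6  16  59 117 146 137  97  43  13  21  40  49  56  73  85  88  87
  88  89  89  88]
s9 221 [  2   7  13  53 109 142 142 106  51  15  21  40  50  53  70  83  87  88
  88  85  88  88]
s9 223 [  9   6   7  44  95 135 142 108  54  16  22  38  48  53  67  81  85  87
  86  87  87  86]
s9 225 [ 21  21  32  63 112 143 146 114  61  23  21  33  43  52  69  82  84  84
  85  85  84  85]
s10 219 [  7   8  11  48 100 134 134  96  46  13  20  37  50  57  73  85  89  89
  87  89  89  89]
s10 221 [ 13  10   8  43  95 134 140 106  52  15  22  38  50  55  69  83  87  87
  88  87  88  89]
s10 223 [  6  13   8  40  88 130 141 107  55  18  20  38  48  54  69  82  86  86
  85  86  87  87]
s10 225 [ 17  20  28  57 107 142 146 112  61  24  17  30  42  52  70  80  85  85
  86  84  85  85]
```

View pics/cmp1.png

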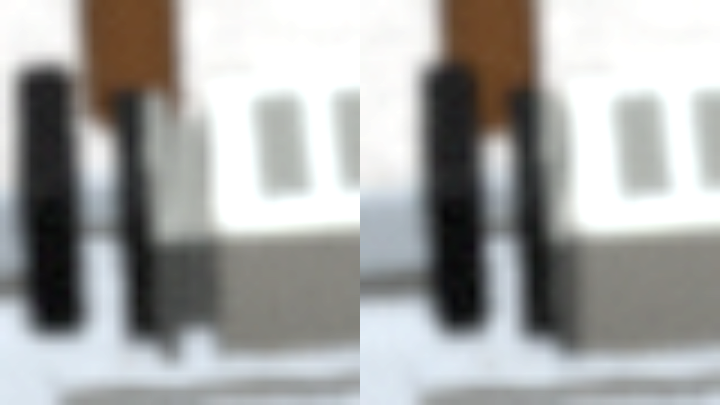

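Call:
jog_arm(series=[[0,0,0,0,0,0,0.12],[0,0,0,0,0,0,0.12],[0,0,0,0,0,0,0.13],[0,0,0,0,0,0,0.13]], force=11.3)

```text
clock: 10.13
tcp_pos: [512.0, 32.2, 70.6]
eef_rot: [-0.58, -3.086, 0.004]
contact_force: [-5.2, -22.0, 3.3]
opening: 42.1
```

```bash
python3 st.py; python3 pic.py s11;  python3 - <<'E'
import cv2
from h import *
for n in("s9","s10","s11"):
    a=cv2.imread(f"pics/{n}_full.png").astype(int)
    for r in range(219,225,2): print(n,r,a[r,280:302].mean(1).astype(int))
p=[535.9,93,1.196]
q=proj("scene",W(p,[(60,-22,37),(60,-26,37),(65,-26,37),(65,-28,37),(135,-28,37)])); print(q)
E
```

```text
t 10.13 tcp [512.   32.2  70.6] open 42.08 clampxy -65.4 0.0 F clamp -22.39 -3.19 3.34 q6 [-0.06  0.54  1.97 -0.    0.63 -1.26]
tool y yaw 1.1991 toolz [-0.002 -0.002 -1.   ]
s9 219 [  4   6  16  59 117 146 137  97  43  13  21  40  49  56  73  85  88  87
  88  89  89  88]
s9 221 [  2   7  13  53 109 142 142 106  51  15  21  40  50  53  70  83  87  88
  88  85  88  88]
s9 223 [  9   6   7  44  95 135 142 108  54  16  22  38  48  53  67  81  85  87
  86  87  87  86]
s10 219 [  7   8  11  48 100 134 134  96  46  13  20  37  50  57  73  85  89  89
  87  89  89  89]
s10 221 [ 13  10   8  43  95 134 140 106  52  15  22  38  50  55  69  83  87  87
  88  87  88  89]
s10 223 [  6  13   8  40  88 130 141 107  55  18  20  38  48  54  69  82  86  86
  85  86  87  87]
s11 219 [  6  12  13  38  90 129 132  95  45  10  21  41  50  58  73  84  87  89
  88  90  88  89]
s11 221 [  6   7  13  31  78 125 140 106  52  17  20  38  48  52  70  83  88  88
  87  87  88  88]
s11 223 [  4  11  14  31  77 123 139 107  53  16  17  37  49  54  70  82  84  85
  87  86  85  85]
[[291.91654048 219.79780624]
 [292.01892423 221.10243585]
 [294.49495988 220.93906668]
 [294.55056602 221.59420146]
 [329.11292641 219.31093331]]
```

Call:
jog_arm(series=[[0,0,0,0,0,0,0],[0,0,0,0,0,0,-0.2],[0,0,0,0,0,0,-0.5],[0,0,0,0,0,0,-0.76],[0,0,0,0,0,0,-0.76],[0,0,0,0,0,0,-0.76],[0,0,0,0,0,0,-0.76],[0,0,0,0,0,0,-0.76],[0,0,0,0,0,0,-0.76]])

```text
clock: 10.93
tcp_pos: [512.7, 34.4, 70.6]
eef_rot: [0.581, 3.087, 0.0]
contact_force: [-0.3, 0.7, 0.3]
opening: 83.7
```

```bash
python3 st.py; python3 pic.py s12;  python3 - <<'E'
import cv2
from h import *
for n in("s11","s12"):
    a=cv2.imread(f"pics/{n}_full.png").astype(int)
    for r in range(219,225,2): print(n,r,a[r,276:302].mean(1).astype(int))
E
```

```text
t 10.93 tcp [512.7  34.4  70.6] open 83.72 clampxy -63.0 0.1 F clamp 0.55 0.5 0.26 q6 [-0.06  0.54  1.97  0.    0.63 -1.26]
tool y yaw 1.199 toolz [ 0.  0. -1.]
s11 219 [ 94  71  36  10   6  12  13  38  90 129 132  95  45  10  21  41  50  58
  73  84  87  89  88  90  88  89]
s11 221 [ 68  52  29   9   6   7  13  31  78 125 140 106  52  17  20  38  48  52
  70  83  88  88  87  87  88  88]
s11 223 [119  98  63  27   4  11  14  31  77 123 139 107  53  16  17  37  49  54
  70  82  84  85  87  86  85  85]
s12 219 [ 43  17   9   8  12  25  73 124 150 148 119  71  30  19  34  45  50  58
  75  84  88  88  88  89  88  89]
s12 221 [ 35  12   9   9  11  21  66 121 149 147 119  71  33  22  44  55  52  54
  69  83  86  87  87  86  88  87]
s12 223 [ 80  37  11   7  10  20  66 119 147 148 127  84  36  20  41  49  50  54
  69  82  86  86  87  86  86  87]
```

View pics/s12.png

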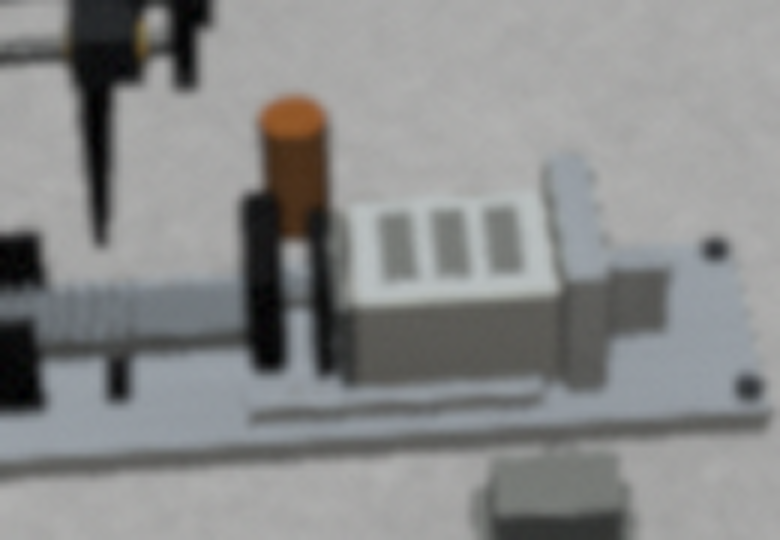

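Call:
jog_arm(series=[[0,0,-0.2,0,0,0,-0.76],[0,0,-0.25,0,0,0,-0.76],[0,0,-0.25,0,0,0,-0.76],[0,0,-0.2,0,0,0,-0.76],[0,-0.2,0,0,0,0,0],[0,-0.25,0,0,0,0,0.5],[0,-0.25,0,0,0,0,1],[0,-0.17,0,0,0,0,1],[0,0,0,0,0,0.5,1],[0,0,0,0,0,0.9,1]], force=20)

```text
clock: 11.82
tcp_pos: [480.8, -47.7, 160.7]
eef_rot: [0.757, 3.049, 0.0]
contact_force: [-0.6, -0.2, -0.4]
opening: 48.8
```

```bash
python3 st.py -150 0 80
```

```text
t 11.82 tcp [480.8 -47.7 160.7] open 48.81 clampxy -151.1 -0.2 F clamp -0.36 0.48 -0.42 q6 [-0.24  0.36  1.96  0.    0.82 -1.32]
tool y yaw 1.0839 toolz [ 0.  0. -1.]
goal [481.  -46.6  80. ] shift tool mm [ 0.4  1.  80.7]
turn 1 [ 2.000e-04  1.000e-04 -1.121e-01]
turn -1 [ 2.0000e-04 -3.0000e-04  3.0295e+00]
```

Call:
jog_arm(series=[[0,0,0,0,0,0.95,1],[0,0,0,0,0,0.95,1],[0,0,0,0,0,0.95,1],[0,0,0,0,0,0.95,1],[0,0,0,0,0,0.95,1],[0,0,0,0,0,0.95,1],[0,0,0,0,0,0.95,1],[0,0,0,0,0,0.95,1],[0,0,0,0,0,0.95,1],[0,0,0,0,0,0.95,1]])

```text
clock: 12.65
tcp_pos: [481.1, -46.7, 160.6]
eef_rot: [-1.835, -2.55, -0.0]
contact_force: [-0.1, -0.3, 0.4]
opening: 0.4
```

Call:
jog_arm(series=[[0,0,0,0,0,0.95,1],[0,0,0,0,0,0.95,1],[0,0,0,0,0,0.95,1],[0,0,0,0,0,0.95,1],[0,0,0,0,0,0.95,1],[0,0,0,0,0,0.95,1],[0,0,0,0,0,0.95,1],[0,0,0,0,0,0.95,1],[0,0,0,0,0,0.95,1],[0,0,0,0,0,0,1]])

```text
clock: 13.48
tcp_pos: [481.1, -46.8, 160.6]
eef_rot: [-2.584, -1.787, -0.0]
contact_force: [-0.2, 0.2, -0.7]
opening: 0.3
```

```bash
python3 st.py -150 0 80
```

```text
t 13.48 tcp [481.1 -46.8 160.6] open 0.33 clampxy -150.1 -0.2 F clamp 0.13 0.23 -0.73 q6 [-0.23  0.36  1.96  0.    0.82  0.13]
tool y yaw -0.3604 toolz [ 0.  0. -1.]
goal [481.  -46.6  80. ] shift tool mm [ 0.1 -0.1 80.6]
turn 1 [ 1.0000e-04 -1.0000e-04 -1.5564e+00]
turn -1 [-1.0000e-04 -1.0000e-04  1.5852e+00]
```

Call:
jog_arm(series=[[0,0,0.25,0,0,0,1],[0,0,0.25,0,0,0,1],[0,0,0.22,0,0,0,1],[0,0,0.14,0,0,0,1],[0,0,0,0,0,0,1],[0,0,0,0,0,0,1]])

```text
clock: 13.98
tcp_pos: [481.0, -46.8, 74.4]
eef_rot: [-2.578, -1.793, 0.001]
contact_force: [-0.2, -1.7, 0.8]
opening: 0.3
```

```bash
python3 st.py -150 0 60; python3 - <<'E'
from cell import ctrl
import cv2
a=ctrl.camera("scene")["frame"][:,:,::-1]; cv2.imwrite("pics/s13.png",cv2.resize(a[125:255,165:375],None,fx=3.8,fy=3.8,interpolation=cv2.INTER_CUBIC))
E
```

```text
t 13.98 tcp [481.  -46.8  74.4] open 0.34 clampxy -150.2 -0.0 F clamp -1.63 -0.48 0.77 q6 [-0.23  0.5   2.04  0.    0.6   0.12]
tool y yaw -0.3554 toolz [-0.001  0.    -1.   ]
goal [481.  -46.6  60. ] shift tool mm [ 0.2 -0.  14.4]
turn 1 [-1.1000e-03 -1.0000e-03 -1.5514e+00]
turn -1 [-1.0000e-03  1.1000e-03  1.5902e+00]
```

View pics/s13.png

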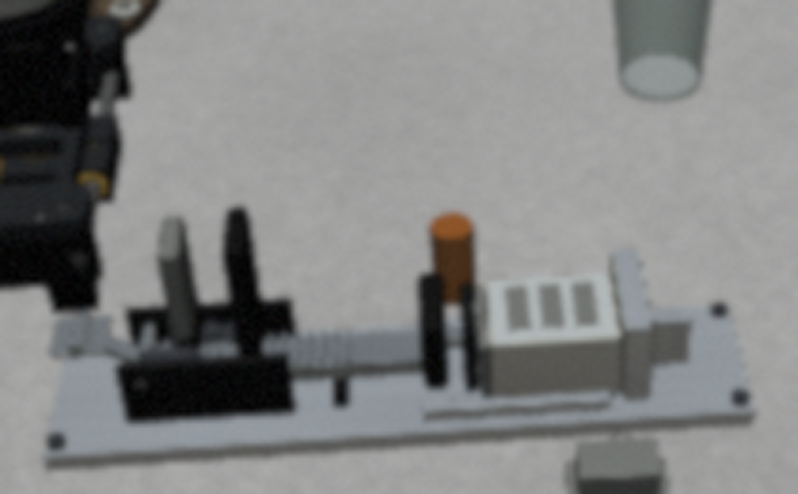

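Call:
jog_arm(series=[[0,0,0.06,0,0,0,1],[0,0,0.06,0,0,0,1],[0,0,0.02,0,0,0,1],[0,0,0.02,0,0,0,1],[0,0,0,0,0,0,1]])

```text
clock: 14.45
tcp_pos: [481.1, -47.1, 58.6]
eef_rot: [2.58, 1.792, -0.0]
contact_force: [-1.4, -1.9, 2.7]
opening: 0.5
```

Call:
jog_arm(series=[[0,0,0.015,0,0,0,1],[0,0,0.015,0,0,0,1],[0,0,0,0,0,0,1]])

```text
clock: 14.7
tcp_pos: [481.2, -47.0, 55.6]
eef_rot: [2.58, 1.791, 0.001]
contact_force: [-0.5, -2.1, 3.3]
opening: 0.9
```

Call:
jog_arm(series=[[0,0,0.01,0,0,0,1],[0,0,0.01,0,0,0,1],[0,0,0,0,0,0,1],[0,0,0,0,0,0,1]])

```text
clock: 15.03
tcp_pos: [481.2, -46.9, 53.6]
eef_rot: [2.581, 1.791, 0.0]
contact_force: [0.1, -2.3, 3.2]
opening: 0.4
```

```bash
python3 st.py -150 0 60; python3 pic.py s14
```

```text
t 15.03 tcp [481.2 -46.9  53.6] open 0.43 clampxy -150.2 -0.3 F clamp -2.15 -0.93 3.16 q6 [-0.23  0.54  2.05  0.    0.54  0.12]
tool y yaw -0.3571 toolz [ 0.  0. -1.]
goal [481.  -46.6  60. ] shift tool mm [ 0.2 -0.3 -6.4]
turn 1 [ 3.0000e-04  1.0000e-04 -1.5531e+00]
turn -1 [ 1.0000e-04 -3.0000e-04  1.5885e+00]
```

View pics/s14.png

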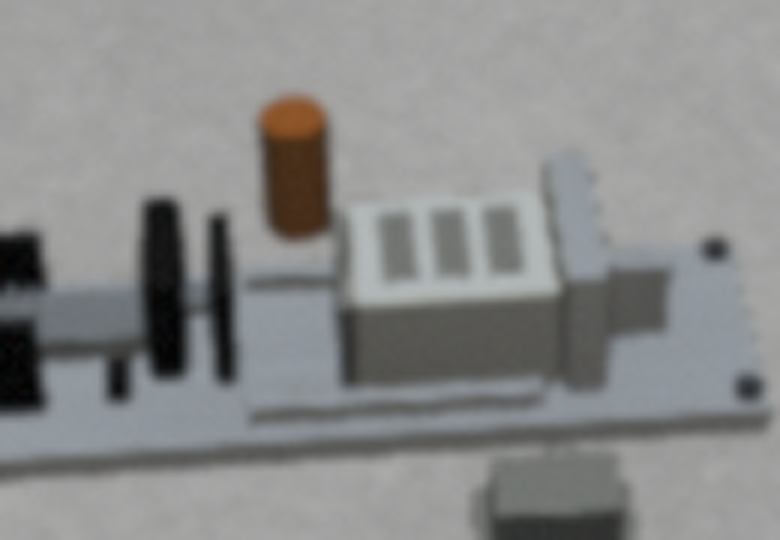

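Call:
jog_arm(series=[[0,0,0.005,0,0,0,1],[0,0,0,0,0,0,1],[0,0,0,0,0,0,1],[0,0,0,0,0,0,1],[0,0,0,0,0,0,1],[0,0,0,0,0,0,1],[0,0,0,0,0,0,1],[0,0,0,0,0,0,1],[0,0,0,0,0,0,1],[0,0,0,0,0,0,1]])

```text
clock: 15.92
tcp_pos: [481.1, -46.9, 53.1]
eef_rot: [2.581, 1.791, 0.0]
contact_force: [-0.1, -2.2, 2.9]
opening: 0.0
```

```bash
python3 pic.py s15;  python3 - <<'E'
import cv2
for n in("scene0","s14_full","s15_full"):
    a=cv2.imread(f"pics/{n}.png").astype(int)
    for r in(205,215): print(n,r,a[r,256:278].mean(1).astype(int))
a=cv2.imread("pics/s15_full.png"); cv2.imwrite("pics/s15b.png",cv2.resize(a[185:240,265:345],None,fx=9,fy=9,interpolation=cv2.INTER_CUBIC))
E
```

```text
scene0 205 [149 132  92  43  22  21  20  21  35  83 131 152 145 106  55  22  53 101
 137 152 148 131]
scene0 215 [112 105  77  37  11   5   8   8  18  44  76  92  89  69  36   9  14  56
 112 138 140 123]
s14_full 205 [158 138  93  45  22  22  20  20  37  85 136 159 152 113  57  29  54 106
 143 157 160 159]
s14_full 215 [116 109  82  40  11   6   7   6  17  48  81  97  95  70  37  14  14  58
 115 146 152 151]
s15_full 205 [158 137  93  47  22  21  18  21  38  87 136 159 151 114  55  27  53 106
 142 157 158 159]
s15_full 215 [116 109  82  39   7  10   8   7  19  48  81  98  95  72  37  14  18  58
 114 145 153 151]
```

View pics/s15b.png

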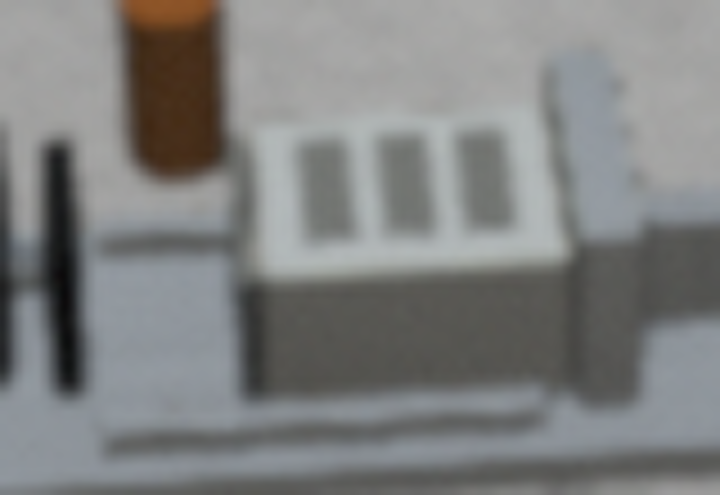

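Call:
jog_arm(series=[[0,0,-0.05,0,0,0,1],[0,0,-0.1,0,0,0,1],[0,0,-0.2,0,0,0,1],[0,0,-0.25,0,0,0,1],[0,0,-0.25,0,0,0,1],[0,0,-0.25,0,0,0,1],[0,0,0,0,0,0,1],[0,0,0,0,0,0,1],[0,0,0,0,0,0,1]])

```text
clock: 16.72
tcp_pos: [480.5, -46.6, 162.7]
eef_rot: [-2.58, -1.791, 0.001]
contact_force: [-0.0, -0.2, -1.3]
opening: 0.8
```

```bash
python3 st.py; python3 - <<'E'
from cell import ctrl
import cv2
a=ctrl.camera("scene")["frame"][:,:,::-1]; cv2.imwrite("pics/s16.png",a)
b=cv2.imread("pics/scene0.png").astype(int); 
for r in(205,215): print(a[r,256:302].mean(1).astype(int))
E
```

```text
t 16.72 tcp [480.5 -46.6 162.7] open 0.75 clampxy -150.2 0.4 F clamp -0.23 -0.06 -1.26 q6 [-0.23  0.36  1.96  0.    0.82  0.12]
tool y yaw -0.3571 toolz [-0.001  0.    -1.   ]
[155 136  92  45  20  22  22  20  35  85 132 155 149 111  56  25  55 104
 140 153 157 156 158 156 148 137 124 117 118 121 127 138 146 145 131 115
 106 137 166 177 177 167 142 120 114 112]
[114 109  79  37  13   7   8   3  20  48  79  95  92  70  37  19  15  57
 113 143 149 150 149 149 148 149 149 148 148 149 149 148 149 142 123 107
 107 116 134 149 152 151 151 149 148 146]
```

View pics/s16.png

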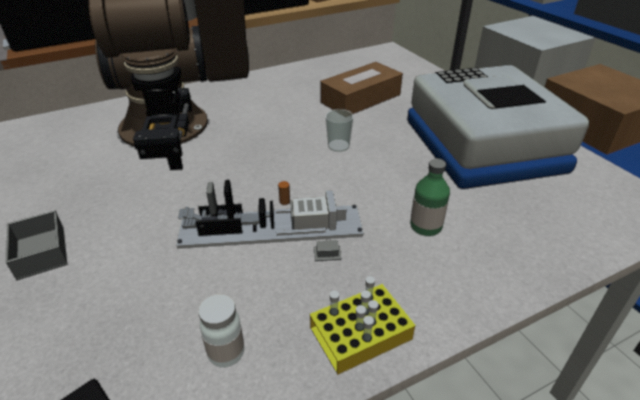

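The picture shows the jaw fully back (columns 259–265, as at the start), the cover flush against the cassette at about column 293, and everything else on the bench where it was.

```bash
python3 -c "
from cell import ctrl
print(ctrl.close_job())"
```

```text
the job is handed in; nothing more can be done
None
```

I pressed the cover home with three squeezes of the trigger, released the jaw with the tab, and handed the job in at about 16.8 s. As far as the images show, everything came out as asked.

- **Squeezing:** The first two strokes were full. I stopped the third when the jaw was still moving but the pad had stopped. That told me the cover was home. The highest sideways force I read at the wrist was about 22.6 N, against the 26 N limit. On the first stroke both fingers probably touched, so that reading is only a net force; the trigger was already at its end stop.
- **Release:** I pressed the tab about 7 mm with no more than 3.3 N read at the wrist and held it for about 1 s. The jaw ran right back, to the same pixel columns as at the start.
- **Last checks:** The visible flange measures about 5.2 mm, against 5 mm given, so any gap left is below what the image can show (about 1 mm). The cassette rests against the end stop, the other things stand where they were, and the gripper is clear of everything.
- **Unexplained or disagreeing:**
  - During the first stroke there was a 5–10 N upward force on the tool that I could not explain. It was 4 N or less on the later strokes.
  - One earlier width estimate, made with the pad still pressed on, came to about 7 mm. The later view with the jaw clear did not bear it out.

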